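# Pack the two-tier lunch set and its cutlery

## Robot

A 7-joint arm with a two-finger parallel gripper is mounted at the origin on a cart in front of the work surface, level with it; the furniture and walls round the work are solid. World frame = base frame: x ahead of the robot, y to its left, z up, the work surface at z = 0. Lengths are in m, angles in degrees, forces in N, time in s.
With the tool pointing down it reaches from about 0.4 to 0.925 m from the base axis. Payload 5.6 kg.
Tool frame: the origin (TCP) lies midway between the tips of the shut fingers; the grasp point (between the pads) lies 19 mm behind it (robot.grip_point_offset is the distance from the TCP to the grasp point, in m); z points along the fingers, y is the line along which they close (so a half turn about z gives the same grasp; the last joint's range is limited). The gripper opens to 85 mm and grips with 20 to 120 N. Pads are 22 mm wide; open, the fingers measure 114 mm over their backs; the gripper's body (76 mm by 85 mm) begins 54 mm behind the grasp point. The pads swing forward as they close: fully open they stand 13 mm farther back than shut.
Start: joints at [-73.568, 26.786, -0.665, 91.828, 0.344, 61.387, -3.226], TCP at [0.211, 0.615, 0.231] pointing down, gripper open.
Joint ranges: [-144.91, 144.91], [-17.63, 115.5], [-89.93, 88.59], [15.96, 139.68], [-74.01, 254.01], [8.47, 105.57], [-167.45, 167.45]. Speed limits (degrees/s): [147.25, 147.25, 180, 180, 180, 180, 180].

## Interface

Orientations are given as a 3x3 rotation matrix whose columns are the frame's x, y, z axes.
In Python, from station import robot, cams, kin gives the robot as it stands (robot), with the cameras (cams) and the kinematics (kin). Calls block until the motion is done:
- robot.movep(position, orientation): joint-space move of the TCP to a pose.
- robot.move_straight(position, frame=None, v=0.15): straight line of the TCP; frame=None keeps the orientation; v is the mean speed in m/s.
- robot.goto_joints(angles): joint-space move.
- robot.set_gripper(opening): finger opening in m; the grip force is fixed at half the most; returns when the fingers have stopped.
- robot.dwell(seconds).
- kin.inverse_kinematics(position, orientation): joint angles nearest the present ones, or None.
- robot.sense(): the state.
- cams.capture(name): name is "scene" or "top" or "wrist"; returns the picture (480x640x3 uint8, red, green, blue); there is no depth.
- cams.camera_model(name): a dict with "camera_matrix" (3x3 intrinsics, pixels), "xyz" and "attitude" of the camera in the world; the wrist camera has in their place "T_tool_cam" (4x4, takes a point from camera to tool coordinates, whose origin is the TCP and whose axes are the flange's). Camera axes: x right, y up, looking along -z (the intrinsics and any distortion apply to the point x, -y, -z); pixel columns grow to the right and rows downward; lengths in m; the calibration is good to about 2 mm. A picture is of the moment at which its call begins: read the wrist's pose just before it. camera_model takes no time and is no camera call.
A pose or a line that the arm cannot do raises robot.Unreachable and nothing moves.
- robot.sign_off(): hands the job in; it is judged then, once.
The state is a dict: "clock": time; "qpos": joint angles; "qd": joint speeds; "tau": joint torques, N m; "ee_pos": TCP position; "tool_rot": TCP orientation; "ft_force": force on the tool from outside, world axes, zero at the start; "ft_torque": the same for the moment, N m; "grip_width": finger opening in m; "gripper_force": force on a finger pad.
Only numpy, scipy, OpenCV 4.12 (cv2) and the standard library are available. Lean on these libraries where they do the work, as an engineer would, in place of code of your own. Each camera call takes 0.05 s, during which the arm holds its last target. There are 200 camera calls.

## Task

Pack up the lunch set: seat the spoon and the fork fully home in their cradles on the lid of the upper tub, each in the one that fits its handle and with its head at the lid's tab end, and have the upper tub standing on the lower tub with its four feet down in the four recesses of the lower lid (either way round). The spoon lies in the way on the lower lid at the start. Leave the lower tub where it stands, and do not disturb the egg cups and jars.

Things in the scene. Friction and masses are not known exactly. Their poses are not given: they have to be found in the camera images.
- lower_tub: Lower lunch tub, white, flat grey lid (fixed shut, top at z 49), 0.7 kg. 140 mm long (x) x 64 wide (y), straight sides, tab at +x end to x 79. Origin: centre, underside of its feet. Lid has 4 square corner recesses at x +-58, y +-20: 13x13 mm, 4.5 deep; a tub seated in them has its origin at z 44.5 here, unseated 4-5 higher. The spoon starts lying across this lid.
- upper_tub: Upper lunch tub, white, two cutlery cradles on its grey lid (fixed shut, top at z 48), 0.3 kg. 140 mm long (x) x 64 wide (y: grip its straight sides, z 5-48); tab at +x end to x 79. 4 round feet, 9 diameter, 5 high, at x +-58, y +-20. Origin: centre, underside of feet. Low end stop (to z 58) across the -x end. Can be carried with the cutlery seated (68 high in all).
- spoon_cradle (a point): On the seat of the spoon cradle, at (-8, 20, 54) mm in the upper tub's frame, tub's axes: the seated spoon's origin and axes come here. Cradle: two U saddles 68 apart, at x -34 and +34 from here, each 6 thick (x), gap 13 wide (y), flared prongs up to 12 above the seat.
- fork_cradle (a point): On the seat of the fork cradle, at (-17, -20, 54) mm in the upper tub's frame, tub's axes: the seated fork's origin and axes come here. Cradle: two U saddles closer together, at x -25 and +25 from here, each 6 thick (x), gap 13 wide (y), flared prongs up to 12 above the seat.
- spoon: Spoon with round steel bowl, wooden handle, 133 mm long, 40 g. Handle bar 10 wide (y), 12 high: grip it there. Lies on its flat underside; x points along it to the head, z up. Origin: under the bar's middle. Butt knob 16 wide at x -54 to -41, collar 16 wide at x 41 to 49, bowl 25 across to x 79. The 82 of bar between knob and collar spans the far-apart saddles.
- fork: Three-tined steel fork, wooden handle, 123 mm long, 40 g. Handle bar 10 wide (y), 12 high: grip it there. Lies on its flat underside; x points along it to the head, z up. Origin: under the bar's middle. Butt knob 16 wide at x -45 to -32, collar 16 wide at x 32 to 40, head 22 wide to x 78. The 64 of bar spans the close saddles. Egg cups stand on both sides: open the fingers only part way.
- spoon_tip (a point): Far end of the spoon's bowl, at (79, 0, 6) mm in the spoon's frame.
- fork_tip (a point): Ends of the fork's tines, at (78, 0, 6) mm in the fork's frame.
- egg_cup_a: Bystander: egg cup, 41 mm diameter, 48 high, on the fork's +y side, about 70 mm from it. Origin under its centre.
- egg_cup_b: Bystander: egg cup, 41 mm diameter, 48 high, on the fork's -y side, about 70 mm from it. Origin under its centre.
- jam_jar: Bystander: jam jar, 62 mm diameter, 86 high, at the back of the worktop. Origin under its centre.
- spice_jar: Bystander: slim spice jar, 40 mm diameter, 109 high, at the back of the worktop. Origin under its centre.

How it is judged (in metres and radians):
At the end, for the whole second after the job is handed in: Upper tub seated on the lower: within 4 mm in plan, 2 mm in height, 0.08 rad (either way round). Spoon and fork in their own cradles: origin within 7 mm along, 4 mm across, 3 mm high; tip at the tab end within 7, 9, 4 mm. Lower tub upright, all at rest (x of upper_tub in the frame of lower_tub between -0.004 and 0.004 m and y of upper_tub in the frame of lower_tub between -0.004 and 0.004 m and z of upper_tub in the frame of lower_tub between 0.0425 and 0.0465 m and angle between the x axis of upper_tub and the x axis of lower_tub, either way round below 0.08 rad and angle between lower_tub's own z axis and vertical below 0.05 rad and x of spoon in the frame of spoon_cradle between -0.007 and 0.007 m and y of spoon in the frame of spoon_cradle between -0.004 and 0.004 m and z of spoon in the frame of spoon_cradle between -0.003 and 0.003 m and x of spoon_tip in the frame of spoon_cradle between 0.072 and 0.086 m and y of spoon_tip in the frame of spoon_cradle between -0.009 and 0.009 m and z of spoon_tip in the frame of spoon_cradle between 0.002 and 0.01 m and x of fork in the frame of fork_cradle between -0.007 and 0.007 m and y of fork in the frame of fork_cradle between -0.004 and 0.004 m and z of fork in the frame of fork_cradle between -0.003 and 0.003 m and x of fork_tip in the frame of fork_cradle between 0.071 and 0.085 m and y of fork_tip in the frame of fork_cradle between -0.009 and 0.009 m and z of fork_tip in the frame of fork_cradle between 0.002 and 0.01 m and linear speed of each of upper_tub, spoon, fork below 0.02 m/s); the robot touches nothing.
It fails at once if the first egg cup is knocked over or pushed more than 25 mm (distance of egg_cup_a from where it was at the start of the episode above 0.025 m or angle between egg_cup_a's own z axis and vertical above 0.5 rad).
It fails at once if the second egg cup is knocked over or pushed more than 25 mm (distance of egg_cup_b from where it was at the start of the episode above 0.025 m or angle between egg_cup_b's own z axis and vertical above 0.5 rad).
It fails at once if the jam jar is knocked over or pushed more than 25 mm (distance of jam_jar from where it was at the start of the episode above 0.025 m or angle between jam_jar's own z axis and vertical above 0.5 rad).
It fails at once if the spice jar is knocked over or pushed more than 25 mm (distance of spice_jar from where it was at the start of the episode above 0.025 m or angle between spice_jar's own z axis and vertical above 0.5 rad).
It fails at once if the lower tub is shifted more than 40 mm from where it stood (distance of lower_tub from where it was at the start of the episode above 0.04 m).
It also fails if it takes over 69 s, if anything falls off the work surface, if the arm or the gripper's body presses on something with over 40 N, if the wrist force passes 120 N, or if a joint passes its speed limit or range.

## Working session

There is one attempt and no reset: what is moved stays moved. The work goes in short steps, each a Python script; the robot and the scene stay as the last script left them, time stands still between calls to the robot, and variables do not carry over. Pictures are saved under pics/ and viewed, at most 10 in all, crops included, and the job is handed in when it is done.

```bash
mkdir -p pics; ls
cat > h.py <<'E'
import numpy as np, cv2
from station import robot, cams, kin
def cam(n, s=None):
    m=cams.camera_model(n); K=np.array(m["camera_matrix"])
    if n=="wrist":
        T=np.array(m["T_tool_cam"]); R=np.array(s["tool_rot"]); p=np.array(s["ee_pos"])
        return K,R@T[:3,:3],R@T[:3,3]+p,m
    return K,np.array(m["attitude"]),np.array(m["xyz"]),m
def ray(c,uv,z):
    K,R,p,m=c
    d=m.get("distortion")
    uv=np.atleast_2d(np.array(uv,float))
    n=cv2.undistortPoints(uv.reshape(-1,1,2),K,np.array(d,float) if d is not None else None).reshape(-1,2)
    v=np.c_[n[:,0],-n[:,1],-np.ones(len(n))]@R.T
    return p+v*((z-p[2])/v[:,2])[:,None]
def save(n,im): cv2.imwrite(f"pics/{n}.png",im[:,:,::-1])
E
python3 - <<'E'
from h import *
for n in("scene","top"):
    save(n,cams.capture(n)); print(cams.camera_model(n))
print(cams.camera_model("wrist")); s=robot.sense(); print(s["clock"],s["tool_rot"],s["grip_width"],robot.grip_point_offset)
E
```

```text
pics
station.py
{'camera_matrix': array([[531.37914897,   0.        , 310.65628206],
       [  0.        , 531.37914897, 239.75441485],
       [  0.        ,   0.        ,   1.        ]]), 'xyz': array([0.30679822, 0.73055557, 0.64819955]), 'attitude': array([[-0.9046217 ,  0.28419832, -0.31763328],
       [-0.42599577, -0.62680902,  0.65240942],
       [-0.01368175,  0.72549415,  0.68809232]])}
{'camera_matrix': array([[501.16892332,   0.        , 314.32954133],
       [  0.        , 501.16892332, 234.23330769],
       [  0.        ,   0.        ,   1.        ]]), 'xyz': array([0.45202236, 0.19259959, 0.96201064]), 'attitude': array([[ 0.00514586,  0.9885724 , -0.15065897],
       [-0.99976939,  0.00822724,  0.01983651],
       [ 0.02084933,  0.15052215,  0.98838676]])}
{'camera_matrix': array([[398.55523123,   0.        , 316.60058324],
       [  0.        , 398.55523123, 235.71561684],
       [  0.        ,   0.        ,   1.        ]]), 'T_tool_cam': array([[-6.77753506e-04,  9.48252914e-01,  3.17515277e-01,
         7.98346744e-02],
       [ 9.99999644e-01,  8.02077657e-04, -2.60835357e-04,
         4.04230712e-04],
       [-5.02009796e-04,  3.17514987e-01, -9.48253121e-01,
        -1.42799359e-01],
       [ 0.00000000e+00,  0.00000000e+00,  0.00000000e+00,
         1.00000000e+00]])}
0.1 [[-9.46092382e-01  3.23896643e-01 -4.12283811e-04]
 [ 3.23896880e-01  9.46091037e-01 -1.60064641e-03]
 [-1.28385979e-04 -1.64789681e-03 -9.99998634e-01]] 0.08551076342077776 0.0187
```

View pics/top.png

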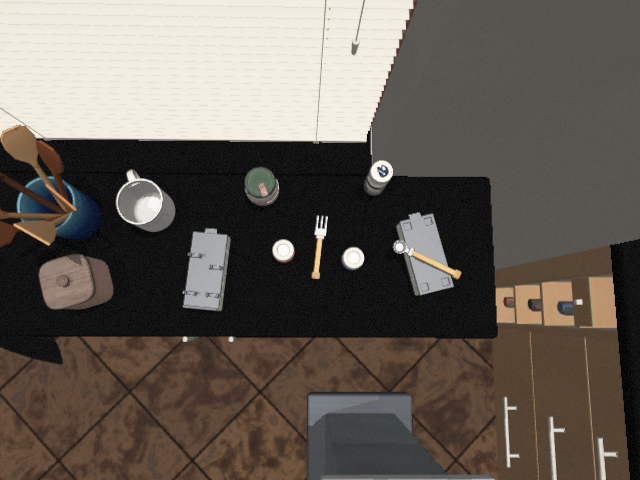

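View pics/scene.png

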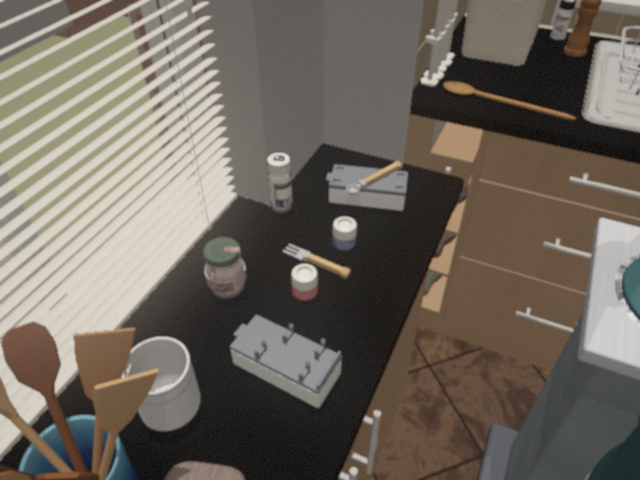

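Top view: upper tub at about (207,270), fork (320,248), lower tub (425,255) with the spoon lying diagonally across it (head at (400,247)). Both tabs and the fork head point up in the image, which is +x. Next step is coarse positions, then wrist views.

```bash
cat >> h.py <<'E'
def down(yaw):  # tool y axis horizontal perpendicular to 'yaw' heading, tool x pointing to -heading (as at start)
    c,s=np.cos(yaw),np.sin(yaw)
    return np.array([[-c,-s,0],[-s,c,0],[0,0,-1.]]) @ np.eye(3) if True else None
def look(name,xy,z,yaw,dx=0.0):
    p=np.array([xy[0],xy[1],z]); robot.movep(p,down(yaw)); robot.dwell(0.15)
    s=robot.sense(); im=cams.capture("wrist"); save(name,im)
    np.savez(f"pics/{name}.npz",im=im,R=s["tool_rot"],p=s["ee_pos"])
    return s
E
python3 - <<'E'
from h import *
c=cam("top")
print(ray(c,[[207,270],[210,231]],.048)); print(ray(c,[[425,255],[415,214]],.049)); print(ray(c,[[460,274],[400,247]],.055)); print(ray(c,[[316,278],[322,217]],.006))
print(ray(c,[[262,175],[380,165]],.09), ray(c,[[283,250],[352,258]],.048))
print(np.linalg.det(down(.3)), robot.sense()["qpos"])
for xy,yaw in (((.46,.4),0),((.47,.18),0),((.46,-.01),.2),((.46,-.01),-.9)):
  print(kin.inverse_kinematics([*xy,.15],down(yaw)),kin.inverse_kinematics([*xy,.15],down(yaw+np.pi)))
E
```

```text
[[0.52397604 0.36899609 0.048     ]
 [0.59576153 0.36617621 0.048     ]]
[[ 0.55423353 -0.02960906  0.049     ]
 [ 0.63087129 -0.01306297  0.049     ]]
[[ 0.51926663 -0.09118262  0.055     ]
 [ 0.56794337  0.01742073  0.055     ]]
[[0.51344692 0.16979637 0.006     ]
 [0.63170115 0.15869763 0.006     ]]
[[0.69133103 0.26926723 0.09      ]
 [0.71221562 0.0573016  0.09      ]] [[0.56161715 0.23157381 0.048     ]
 [0.5478092  0.10489633 0.048     ]]
0.9999999999999999 [-73.56829744  26.83304373  -0.664335    91.87614662   0.34421156
  61.38747258  -3.22520468]
[-4.41423330e+01  2.81147898e+01 -1.62188969e-02  1.01616841e+02
  9.93825838e-03  5.02683703e+01  4.58370094e+01] [ -70.60450243   31.44296244   35.75615723  103.44701248  -22.6264641
   52.40195929 -114.77319859]
[-33.09927947  18.86421369   9.89527124 116.76392233  -4.52884782
  44.72263764  69.49534857] [-56.32139521  21.65347819  38.42687683 118.16069576 -18.56106606
  46.09271869 -96.80907486]
[-23.15486257  15.46137317  23.34615721 123.00609587  -8.8961245
  43.09049868 107.41278921] [-45.67261746  19.97712809  51.14175641 124.17660005 -22.04081872
  45.14816163 -58.88337404]
[-29.00605531  16.03987512  30.27597    123.33965664 -11.71551629
  43.31821558  47.30270108] [-61.5817765   36.26772631  77.9837672  124.76126555 -44.33659088
  55.88375876 -99.21241573]
```

Run:
```python
from h import *
for n,xy,z,yaw in (("w_up",(.524,.369),.17,-.03),("w_fork",(.555,.165),.13,-.09),("w_low",(.55,-.03),.17,.2)):
    s=look(n,xy,z,yaw); print(s["clock"],s["ee_pos"],s["qpos"])
```

```text
1.7417 [0.5230361  0.37055263 0.17018814] [-39.5648297   29.45820919   1.73620629  96.3009239   -1.09534737
  54.23565404  51.00674648]
2.7917 [0.55490136 0.16782841 0.13034309] [-23.27582269  26.97010985   4.05480222 106.84632155  -2.62949953
  46.21236591  67.22269138]
3.8083 [ 0.55008657 -0.02755999  0.16957902] [ -2.61312121  21.4829572    2.49213989 109.1860438   -1.25739382
  49.39028842 102.17760775]
```

View pics/w_up.png

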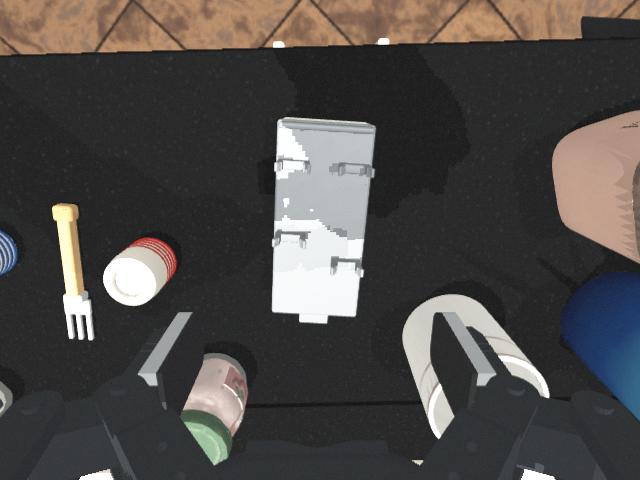

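View pics/w_low.png

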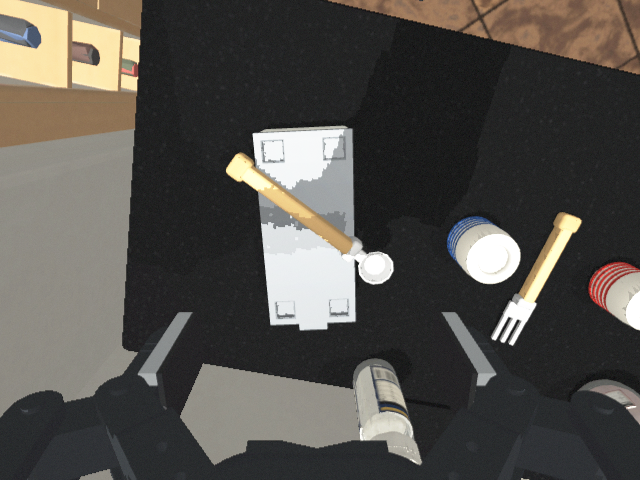

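View pics/w_fork.png

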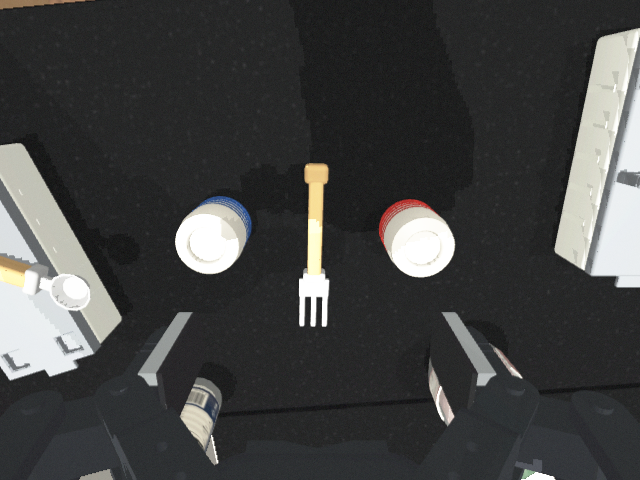

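Wrist views:
- **w_up:** upper lid spans (275–375, 120–317), tab at (313,319), and the cradles are empty.
- **w_low:** lower lid spans (255–355, 130–325), with recesses near (272,151), (334,148), (285,309) and (340,307). The spoon runs from (240,167) to (376,267).
- **w_fork:** fork runs from (316,165) to (313,325), midway between the egg cups.

Next I'll fit the edges.

```bash
cat >> h.py <<'E'
def load(name):
    d=np.load(f"pics/{name}.npz"); return d["im"],cam("wrist",dict(tool_rot=d["R"],ee_pos=d["p"]))
def fit(P):
    v=cv2.fitLine(P.astype(np.float32),cv2.DIST_HUBER,0,1e-4,1e-4).ravel()
    r=np.abs((P-v[2:])@[-v[1],v[0]]); Q=P[r<np.median(r)*2.5+1e-6]
    v=cv2.fitLine(Q.astype(np.float32),cv2.DIST_L2,0,1e-4,1e-4).ravel().astype(float); return v[:2],v[2:],np.sqrt(np.mean(((Q-v[2:])@[-v[1],v[0]])**2))
def tub(name,z,rows,uc,cols,v0):
    im,c=load(name); g=cv2.GaussianBlur(im,(3,3),0).max(2).astype(int)>85
    L=[];Rr=[];F=[]
    for v in range(*rows):
        r=np.flatnonzero(~g[v,:uc]); L.append((r[-1]+.5,v)); q=np.flatnonzero(~g[v,uc:]); Rr.append((uc+q[0]-.5,v))
    for u in cols:
        q=np.flatnonzero(~g[v0:,u]); F.append((u,v0+q[0]-.5))
    L,Rr,F=[fit(ray(c,np.array(a),z)[:,:2]) for a in (L,Rr,F)]
    sg=lambda d:d if d[0]>0 else -d
    h=sg(L[0])+sg(Rr[0]); h/=np.linalg.norm(h); n=np.array([-h[1],h[0]])
    m=(L[1]+Rr[1])/2; y=n@((L[1]-h*(h@L[1]))+(Rr[1]-h*(h@Rr[1])))/2
    w=n@(Rr[1]-L[1]); a=np.arctan2(h[1],h[0])
    t=np.arctan2(*(F[0]*np.sign(F[0][1]))[::-1])-np.pi/2
    # end edge at the tub's centre line
    f=F[1]+F[0]*((y-n@F[1])/(n@F[0])); x=h@f-.070
    print(name,"width",w,"L/R head",[np.arctan2(*sg(e[0])[::-1]) for e in(L,Rr)],"end head",t,"res",L[2],Rr[2],F[2])
    return h*x+n*y,a
def wood(name,z,box,knob):
    im,c=load(name); u0,v0,u1,v1=box; hsv=cv2.cvtColor(im,cv2.COLOR_RGB2HSV)
    m=cv2.inRange(hsv,(10,70,80),(30,255,255)); k=np.zeros_like(m); k[v0:v1,u0:u1]=m[v0:v1,u0:u1]
    n,lab,st,_=cv2.connectedComponentsWithStats(k); i=1+st[1:,4].argmax()
    vv,uu=np.nonzero(lab==i); P=ray(c,np.c_[uu,vv],z)[:,:2]
    d,p,_=fit(P); t=(P-p)@d; s=(P-p)@[-d[1],d[0]]
    # narrow bar only for the axis
    lo,hi=t.min(),t.max(); b=P[(t>lo+.022)&(t<hi-.022)]; d,p,_=fit(b); t=(P-p)@d
    lo,hi=np.percentile(t,.3),np.percentile(t,99.7)
    print(name,"len",hi-lo,"barwidth",np.ptp((b-p)@[-d[1],d[0]]))
    return p+d*lo,p+d*hi
E
python3 - <<'E'
from h import *
u=tub("w_up",.048,(185,300),320,list(range(280,294))+list(range(332,350)),290); print(u)
l=tub("w_low",.049,(180,300),320,list(range(276,294))+list(range(332,350)),321); print(l)
print(wood("w_low",.059,(220,140,400,280),-.054)); print(wood("w_fork",.010,(280,150,350,300),-.045))
im,c=load("w_low"); g=cv2.cvtColor(im,cv2.COLOR_RGB2GRAY)
for q in ((272,151),(334,148),(285,309),(340,307)): print(q,ray(c,[q],.049))
print(g[316:332:1,284],g[316:332,340]); im,c=load("w_up"); g=cv2.cvtColor(im,cv2.COLOR_RGB2GRAY); print(g[308:322,284],g[308:322,340])
E
```

```text
w_up width 0.06414247321748365 L/R head [np.float64(-0.09600586696824223), np.float64(-0.08693207196628637)] end head -0.08885700721013423 res 0.00022093832479431832 0.00020773049955408594 0.00021693429618554807
(array([0.52490719, 0.37198832]), np.float64(-0.09146896948644297))
w_low width 0.06473686685781033 L/R head [np.float64(0.24273440069891225), np.float64(0.25412040254914775)] end head 0.2509173978176855 res 0.00022621975885060532 0.00023696810405982613 0.00024763739398708237
(array([ 0.55949583, -0.03235501]), np.float64(0.24842740163506855))
w_low len 0.09640294737253116 barwidth 0.011918306414155462
(array([ 0.51683146, -0.09000135]), array([ 0.55901728, -0.00331869]))
w_fork len 0.07718251206176388 barwidth 0.015676564343948016
(array([0.51283649, 0.16591993]), array([0.58981347, 0.17154875]))
(272, 151) [[ 0.50723152 -0.0664196   0.049     ]]
(334, 148) [[ 0.49724283 -0.02731834  0.049     ]]
(285, 309) [[ 0.61925043 -0.03772981  0.049     ]]
(340, 307) [[0.60942484 0.00191555 0.049     ]]
[ 98 144 184 227 233 232 233 234 143  55  37  34  38  33  38  38] [198 229 232 232 231 232 126  35  45  50  42  33  31  41  36  36]
[249 249 249 248 207  97  42  41  44  41  47  57  55  51] [248 248 248 248 248 248 248 209 101  40  40  39  44  40]
```

Run:
```python
from h import *
im,c=load("w_fork")
print(ray(c,[(316.5,165),(316,173),(315,230),(314,285),(313.5,325)],.011)); print(im[230,300:330].tolist(), )
im,c=load("w_low"); print(ray(c,[(239,167),(300,212),(350,247),(376,267)],.06))
```

```text
[[0.5142116  0.1709461  0.011     ]
 [0.51941067 0.17016255 0.011     ]
 [0.55862545 0.16603798 0.011     ]
 [0.60018478 0.1616413  0.011     ]
 [0.63303883 0.15833696 0.011     ]]
[[38, 40, 39], [32, 34, 33], [36, 39, 37], [37, 33, 37], [32, 32, 36], [35, 35, 34], [31, 33, 33], [64, 55, 47], [254, 240, 170], [255, 254, 218], [255, 255, 230], [255, 255, 232], [255, 255, 231], [255, 255, 231], [255, 255, 231], [255, 255, 230], [255, 255, 228], [255, 255, 230], [255, 255, 229], [255, 255, 227], [255, 253, 208], [255, 247, 183], [134, 111, 77], [38, 39, 37], [32, 34, 33], [40, 42, 43], [34, 33, 36], [33, 37, 34], [35, 33, 34], [33, 33, 32]]
[[ 0.51976479 -0.08424374  0.06      ]
 [ 0.54087055 -0.04099094  0.06      ]
 [ 0.55805762 -0.00337104  0.06      ]
 [ 0.56870105  0.01742188  0.06      ]]
```

```bash
cat >> h.py <<'E'
UP=np.array([.52491,.37199]); UA=-.0915; LOW=np.array([.5590,-.03236]); LA=.2494
def rot(a): return np.array([[np.cos(a),-np.sin(a)],[np.sin(a),np.cos(a)]])
def st(t=""):
    s=robot.sense(); print(t,"t",round(s["clock"],2),"p",np.round(s["ee_pos"],4),"F",np.round(s["ft_force"],1),"grip",round(s["grip_width"],4),round(s["gripper_force"],1)); return s
def cutlery(xy,a,zsup,local,flip):
    R=down(a+flip); p=lambda q,z:[q[0],q[1],z]
    robot.set_gripper(.040)
    robot.movep(p(xy,zsup+.08),R); robot.move_straight(p(xy,zsup+.004),v=.1); st("at")
    robot.set_gripper(.0); st("gripped"); robot.move_straight(p(xy,.2)); st("lift")
    q=UP+rot(UA)@local; R2=down(UA+flip)
    robot.movep(p(q,.2),R2); robot.move_straight(p(q,.088)); robot.dwell(.2); st("above")
    robot.move_straight(p(q,.059),v=.04); robot.dwell(.2); st("down")
E
python3 - <<'E'
from h import *
for f in (0,np.pi,-np.pi):
  for xy,a,z in (((.5407,-.0408),1.12,.053),(UP,UA,.06),((.5583,.1664),-.106,.004),(LOW,LA,.06)):
    q=kin.inverse_kinematics([*xy,z],down(a+f)); print(round(f,1),None if q is None else np.round(q))
E
python3 - <<'E'
from h import *
cutlery((.5407,-.0408),1.12,.049,[-.008,.020],0 if kin.inverse_kinematics([.5407,-.0408,.053],down(1.12)) is not None else np.pi)
E
```

```text
0 [  6.  31.  -7. 113.   6.  36. 150.]
0 [-38.  38.   0.  99.  -0.  43.  47.]
0 [-21.  38.   2. 109.  -2.  33.  66.]
0 [ -1.  32.   2. 111.  -2.  37. 105.]
3.1 [-21.  33.  27. 115. -24.  37.  -3.]
3.1 [-83.  67.  76. 102. -69.  73. -83.]
3.1 [-63.  59.  63. 111. -66.  57. -63.]
3.1 [-29.  37.  38. 113. -34.  42. -46.]
-3.1 [-21.  33.  27. 115. -24.  37.  -3.]
-3.1 [-83.  67.  76. 102. -69.  73. -83.]
-3.1 [-63.  59.  63. 111. -66.  57. -63.]
-3.1 [-29.  37.  38. 113. -34.  42. -46.]
at t 6.1 p [ 0.5412 -0.0408  0.0535] F [0.3 0.5 1.5] grip 0.04 0.0
gripped t 6.48 p [ 0.5411 -0.0409  0.0538] F [-1.1 -0.4  5.3] grip 0.008 60.2
lift t 7.62 p [ 0.54   -0.0408  0.199 ] F [ 0.1 -0.7 -0.5] grip 0.0077 59.4
above t 10.38 p [0.5193 0.3931 0.0892] F [ 0.1  0.2 -0.4] grip 0.0075 59.4
down t 11.46 p [0.5188 0.3927 0.0589] F [-0.6 -0.7  1.4] grip 0.0078 59.6
```

```bash
python3 - <<'E'
from h import *
robot.set_gripper(.024); s=st("rel"); p=np.array(s["ee_pos"]); p[2]=.17
robot.move_straight(p); look("w_up2",UP,.17,UA); st()
E
python3 -c "
import cv2;a=cv2.imread('pics/w_up2.png');cv2.imwrite('pics/w_up2c.png',cv2.resize(a[90:350,190:450],(780,600)))"
```

```text
rel t 11.76 p [0.519  0.3927 0.059 ] F [0.4 0.6 0.5] grip 0.0242 0.0
 t 13.1 p [0.5243 0.3728 0.1695] F [ 0.7 -0.3  0.2] grip 0.0241 0.0
```

View pics/w_up2c.png

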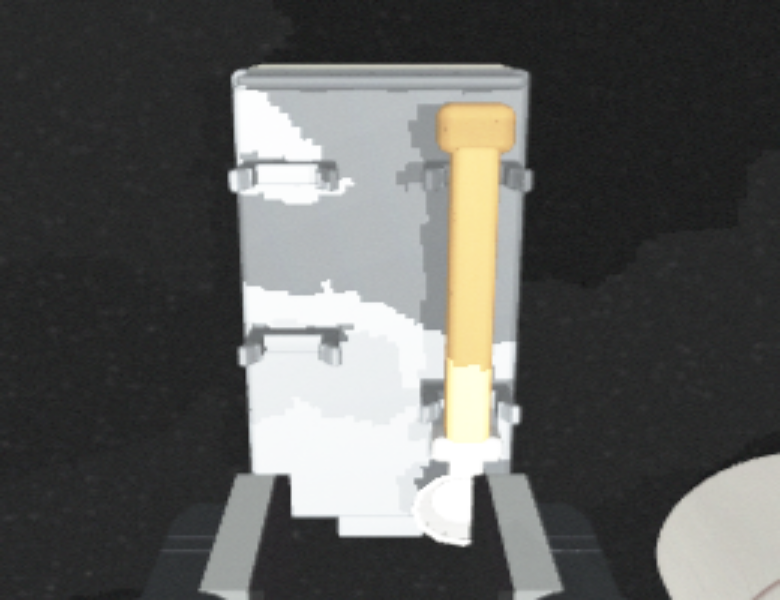

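The spoon sits in its saddles: in the crop, the bar is centred at u≈473 between the prongs at 435 and 515, with the knob and collar just outside the saddles. Next is the fork.

```bash
python3 - <<'E'
from h import *
cutlery((.5583,.1664),-.106,.0,[-.017,-.020],0)
robot.set_gripper(.024); s=st("rel"); p=np.array(s["ee_pos"]); p[2]=.17
robot.move_straight(p); robot.set_gripper(.085); look("w_up3",UP,.17,UA); st()
u=tub("w_up3",.048,(195,300),320,list(range(288,293)),300); print(u)
E
python3 -c "
import cv2;a=cv2.imread('pics/w_up3.png');cv2.imwrite('pics/w_up3c.png',cv2.resize(a[90:350,190:450],(780,600)))"
```

```text
at t 15.22 p [0.5585 0.1666 0.004 ] F [0.4 0.3 0.2] grip 0.04 0.0
gripped t 15.6 p [0.5586 0.1665 0.0044] F [-0.2 -1.3  3. ] grip 0.0079 60.5
lift t 17.06 p [0.5577 0.1662 0.199 ] F [-0.7  1.   0.2] grip 0.0079 60.2
above t 18.96 p [0.5067 0.354  0.0891] F [ 0.7 -1.  -0.8] grip 0.0079 60.2
down t 20.03 p [0.5063 0.3537 0.0591] F [-0.8 -0.  -0.5] grip 0.0079 60.2
rel t 20.33 p [0.5062 0.3537 0.0591] F [ 0.2 -0.3  0.9] grip 0.0238 0.0
 t 22.29 p [0.5246 0.3715 0.1699] F [0.2 0.5 0.1] grip 0.0851 0.0
w_up3 width 0.06487389077572327 L/R head [np.float64(-0.1151296726121269), np.float64(-0.08958004950932912)] end head -0.09267921796716516 res 0.0003116615477408629 0.0002175650396781927 5.98618270556565e-07
(array([0.52480679, 0.37237331]), np.float64(-0.10235486098779488))
```

View pics/w_up3c.png

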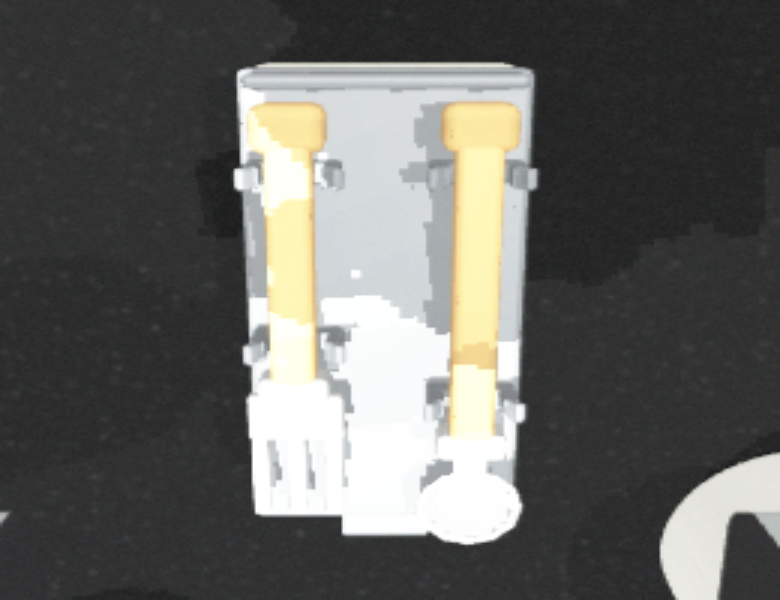

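Both pieces are seated and the tub hasn't moved. Next I'll pick up the tub and lower it onto the lower lid with force checks.

```bash
cat >> h.py <<'E'
def lower(xy,z0,z1,lim=8,step=.0015):
    robot.dwell(.2); f0=robot.sense()["ft_force"][2]; z=z0
    while z>z1:
        z=max(z-step,z1); robot.move_straight([xy[0],xy[1],z],v=.03)
        s=robot.sense(); 
        if s["ft_force"][2]-f0>lim: break
    return s,s["ft_force"][2]-f0
E
python3 - <<'E'
from h import *
Z=.008
robot.movep([*UP,.1],down(UA)); robot.move_straight([*UP,Z],v=.1); st("at")
robot.set_gripper(.0); s=st("grip"); zg=s["ee_pos"][2]; off=np.array(s["ee_pos"][:2])-UP
robot.move_straight([*UP,.04],v=.08); robot.dwell(.2); st("lift1")
robot.move_straight([*UP,.16]); 
robot.movep([*LOW,.16],down(LA)); robot.move_straight([*LOW,Z+.060],v=.1)
robot.dwell(.3); st("over")
s,f=lower(LOW,Z+.060,Z+.0440); st(f"down dF {f:.1f} zg {zg:.4f}")
E
```

```text
at t 23.74 p [0.5254 0.3724 0.0087] F [ 0.3 -0.2 -0. ] grip 0.0851 0.0
grip t 24.07 p [0.5256 0.3729 0.0092] F [-0.9  1.   6.5] grip 0.0631 63.7
lift1 t 24.82 p [0.5245 0.3717 0.0394] F [ 0.   0.9 -5.6] grip 0.0632 63.1
over t 28.64 p [ 0.5592 -0.0324  0.0684] F [ 0.6 -0.8 -5.3] grip 0.0633 63.2
down dF 15.9 zg 0.0092 t 31.59 p [ 0.5593 -0.0323  0.0536] F [-4.4 -0.4 12.1] grip 0.0635 65.4
```

The height rose by about 44.5 mm, so the feet are in the recesses. I'll release, retreat and check.

Run:
```python
from h import *
robot.set_gripper(.085); st("rel"); robot.move_straight([*LOW,.2]); robot.dwell(.2)
look("w_end",LOW-.02*np.array([np.cos(LA),np.sin(LA)]),.215,LA); st(); save("scene2",cams.capture("scene"))
a=cv2.imread('pics/w_end.png')[60:360,140:500]; b=cv2.imread('pics/scene2.png')[120:280,290:450]
cv2.imwrite('pics/endc.png',np.hstack([cv2.resize(a,(420,400)),cv2.resize(b,(380,400))]))
```

```text
rel t 31.94 p [ 0.5592 -0.0323  0.0519] F [ 0.6 -0.1  0.3] grip 0.0848 0.0
 t 33.73 p [ 0.5398 -0.0371  0.2146] F [ 0.6 -0.2  0.5] grip 0.0852 0.0
```

View pics/endc.png

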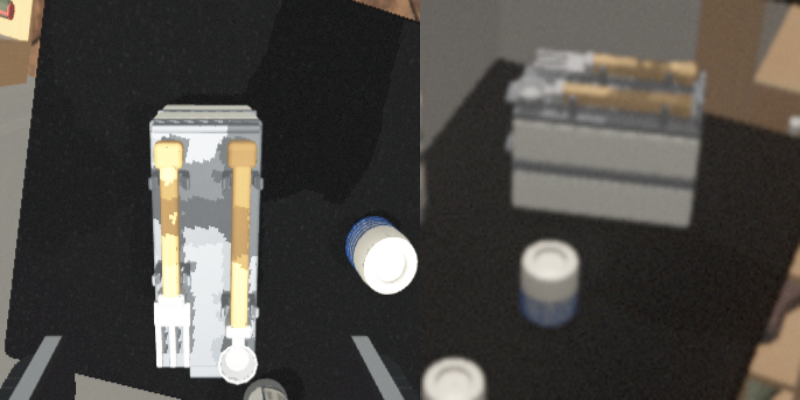

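The upper tub stands level and aligned on the lower one, with an even seam. The fork (left) and spoon (right) are still in their cradles, with heads at the tab end.

```bash
python3 -c "
from h import *
print(robot.sign_off())"
```

```text
the job is handed in; nothing more can be done
None
```

The job is handed in: spoon and fork are seated in their own cradles with heads at the tab end, and the upper tub stands in the lower lid's recesses, checked by height and camera about 34 s in (the judge's verdict was not shown).

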